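# Move the coating gauge to the other push-release caddy

## Robot

A 6-joint arm with a two-finger parallel gripper is mounted at the origin on a cart in front of the work surface, level with it; the furniture and walls round the work are solid. World frame = base frame: x ahead of the robot, y to its left, z up, the work surface at z = 0. Lengths are in mm, angles in rad, forces in N, time in s.
With the tool pointing down it reaches from about 300 to 825 mm from the base axis. Payload 5.4 kg.
Tool frame: the origin (TCP) lies at the very end of the fingers, on their centre line; the grasp point (between the pads) lies 19 mm behind it (arm.tcp_to_grasp is the distance from the TCP to the grasp point, in mm); z points along the fingers, y is the line along which they close (so a half turn about z gives the same grasp; the last joint's range is limited). The gripper opens to 92 mm and grips with 3 to 60 N. Pads are 20 mm wide; open, the fingers measure 128 mm over their backs; the gripper's body (75 mm by 189 mm) begins 69 mm behind the grasp point.
Start: joints at [-0.21, 0.158, 1.597, -0, 1.386, -0.21], TCP at [574.984, -0.018, 214.601] pointing down, gripper open.
Joint ranges: [-2.91, 2.91], [-0.94, 2.29], [0.18, 2.7], [-1.29, 4.43], [0.17, 2.64], [-3, 3]. Speed limits (rad/s): [2.57, 2.57, 3.14, 3.14, 3.14, 3.14].

## Interface

Orientations are given as a unit quaternion [x, y, z, w].
In Python, from cell import arm gives the robot as it stands. The module is installed in compiled form; this text tells all that it offers.
- The arm moves only by the shell command python3 -m pendant 'ROWS' [OPENING] [FORCE]. ROWS is JSON, one flat list of numbers, 4 for each row, row after row: the shift along the tool's x, y, z in cm, then the turn about the tool's z in degrees. A call has 1 to 5 rows; each row is the pose to reach, as a shift and turn from the pose commanded when the call began, along the tool's axes at that moment; what a row does not reach only later rows make up. A row lasts 1/10 s, in which the tool goes at most 50 mm and 8.59 degrees, less where a joint would pass 70% of its speed; a pose out of reach is approached as far as the arm can. A call with a gripper value outside its range is refused whole. OPENING is the finger opening in cm, from 0 to 9.19, set as the call begins (- or left out, the last holds). The fingers move at their own pace and stop on an object; FORCE is the grip in N (left out, the last holds). Time passes only in rows, so rows that repeat a pose let the fingers close. It gives the time, the measured TCP pose, the force, the opening and the grip force at its end, in the units of the state.
- arm.sense(): the state, without advancing time (a new reading comes with each control period).
- arm.read_camera(name): name is "scene" or "side" or "wrist"; returns the picture (420x560x3 uint8, red, green, blue); there is no depth.
- arm.get_calibration(name): a dict with "intrinsics" (3x3 intrinsics, pixels), "R" (3x3) and "t" (3): a world point X has camera coordinates R X + t. Camera axes: x right, y down, z forward; pixel columns grow to the right and rows downward; lengths in mm; the calibration is good to about 2 mm. A picture is of the moment at which its call begins: read the wrist's pose just before it. get_calibration takes no time and is no camera call; for the wrist camera it gives the pose at the moment of the call.
- arm.job_done(): hands the job in; it is judged then, once.
The state is a dict: "clock": time; "joint_positions": joint angles; "qvel": joint speeds; "joint_efforts": joint torques, N m; "tool_pos": TCP position; "eef_rot": TCP orientation; "contact_force": force on the tool from outside, world axes, zero at the start; "wrist_torque": the same for the moment, N m; "opening": opening from 0.0 (shut) to 1.0 (fully open); "finger_force": force on a finger pad.
Only numpy, scipy, OpenCV 4.12 (cv2) and the standard library are available. Lean on these libraries where they do the work, as an engineer would, in place of code of your own. Each camera call takes 0.05 s, during which the arm holds its last target. There are 200 camera calls.

## Task

The coating gauge was put away in the wrong caddy: press the red release buttons so the trays pop out, move it from the yellow-fronted caddy's tray into the blue-fronted caddy's tray, lying flat on its floor, screen up, and push both trays home until they click. The sanding block lies in the way of the blue tray: before you release that tray, set the sanding block aside flat on the table where neither tray nor housing touches it, and leave everything else where it stands.

Things in the scene. Friction and masses are not known exactly. Their poses are not given: they have to be found in the camera images.
- blue_caddy: blue caddy: heavy grey sheet-metal housing fixed to the table, 174 deep (local x -80 to +94) x 116 wide x 82 mm high, open at the front, with one tray whose front panel is blue. Origin on the table under it; its x axis points from the tray front to the back, so the tray comes out along its -x; z up.
- blue_tray (a joint): travel of the blue caddy's tray in m: about 0.001 = latched home, 0.135 = fully out (its stop), where the spring behind it brings it as soon as the button is pressed (4.5 N outward when home, 2.5 N when out). To latch, push it in against its stop just past home (-0.004; about 6 to 12 N): the catch snaps in between 0.005 and 0.000; let go earlier and it springs out again.
- blue_button (a joint): travel of the blue caddy's release button in m, 0 = up, 0.012 = fully down (about 6 N). The tray is freed at about 0.009. The button springs back up, and dips by itself for a moment as the tray is pushed home.
- blue_button_top (a point): centre of the top of that red button (round, 32 mm across, standing 14 mm proud of a black collar 46 mm across and 5 mm high, on top of the housing, 50 mm behind the housing's front edge; its top is 101 mm over the table). Press straight down.
- blue_tray_floor (a point): centre of the blue tray's floor (moves with the tray; 12 mm over the table; axes as the caddy's). Inside, the tray is 147 mm long in x and 86 mm wide in y; its side and rear walls rise 8 mm over the floor, 5 mm thick. Right out, about 140 mm of this length lies clear of the housing.
- blue_tray_front (a point): centre of the outer face of the blue tray's front panel (112 wide, 7 to 73 mm over the table, 8 mm thick); this point is 40 mm over the table and moves with the tray; push it along the caddy's +x.
- yellow_caddy: yellow caddy: heavy grey sheet-metal housing fixed to the table, 174 deep (local x -80 to +94) x 116 wide x 82 mm high, open at the front, with one tray whose front panel is yellow. Origin on the table under it; its x axis points from the tray front to the back, so the tray comes out along its -x; z up.
- yellow_tray (a joint): travel of the yellow caddy's tray in m: about 0.001 = latched home, 0.135 = fully out (its stop), where the spring behind it brings it as soon as the button is pressed (4.5 N outward when home, 2.5 N when out). To latch, push it in against its stop just past home (-0.004; about 6 to 12 N): the catch snaps in between 0.005 and 0.000; let go earlier and it springs out again.
- yellow_button (a joint): travel of the yellow caddy's release button in m, 0 = up, 0.012 = fully down (about 6 N). The tray is freed at about 0.009. The button springs back up, and dips by itself for a moment as the tray is pushed home.
- yellow_button_top (a point): centre of the top of that red button (round, 32 mm across, standing 14 mm proud of a black collar 46 mm across and 5 mm high, on top of the housing, 50 mm behind the housing's front edge; its top is 101 mm over the table). Press straight down.
- yellow_tray_floor (a point): centre of the yellow tray's floor (moves with the tray; 12 mm over the table; axes as the caddy's). Inside, the tray is 147 mm long in x and 86 mm wide in y; its side and rear walls rise 8 mm over the floor, 5 mm thick. Right out, about 140 mm of this length lies clear of the housing.
- yellow_tray_front (a point): centre of the outer face of the yellow tray's front panel (112 wide, 7 to 73 mm over the table, 8 mm thick); this point is 40 mm over the table and moves with the tray; push it along the caddy's +x.
- coat_gauge: yellow and black coating gauge, 122 (x, from -61 to +61) x 58 (y) x 29 mm high, 0.19 kg, hidden in the yellow caddy's shut tray at the start, lying flat, lengthwise along the tray, screen up. Origin at the centre of its underside, z up; grasp its 58 mm wide body (x from -51 to +61; sides upright up to 26 mm), standing 18 mm over the tray's walls.
- sand_block: black rubber sanding block lying flat on the table in front of the blue caddy, in its tray's way. 62 (x) x 118 (y) x 41 mm high, 0.12 kg. Its long sides are upright only up to 13 mm over the table and slope inward above (45 mm apart at 33 mm height): grasp it low, across the 62 mm, fingertips almost on the table. Origin at the centre of its underside. Room to set it down: the table top ends at about x = 0.28 (front) and y = -0.32 (right).
- wipes_canister: white wipes canister with yellow lid, 80 mm across, 184 mm high, standing between the caddies. Origin at the centre of its foot. To be left alone.
- disc_box: thin white box standing on edge left of the left caddy, 55 (x) x 145 (y) x 140 mm high. Origin at the centre of its underside. To be left alone.
- squeeze_bottle: black squeeze bottle, 70 mm across, 249 mm high, right of the right caddy. Origin at the centre of its foot. To be left alone.
- tape_roll: roll of blue masking tape lying flat, 104 mm across, 24 mm high, front left. Origin at the centre of its underside. To be left alone.
- foam_waffle: black waffle foam pad lying flat, 85 mm across, 24 mm high, between the trays' ways near the robot. Origin at the centre of its underside. To be left alone.

How it is judged (in metres and radians):
On the way, in this order (a step that is already met when the one before it is completed fails the run):
1. the yellow tray has popped right out (value of joint yellow_tray above 0.125 m), for 0.1 s.
2. the gauge lies in the blue tray while that is right out (value of joint blue_tray above 0.12 m and x of coat_gauge in the frame of blue_tray_floor between -0.02 and 0.02 m and y of coat_gauge in the frame of blue_tray_floor between -0.02 and 0.02 m and z of coat_gauge in the frame of blue_tray_floor below 0.008 m and angle between coat_gauge's own z axis and vertical below 0.12 rad), for 0.2 s.
At the end, for the whole second after the job is handed in: Both trays latched home (under 6 mm out), the gauge flat on the blue tray's floor (within 20 mm of its centre both ways, under 8 mm above it, tilted under 7 degrees), the sanding block flat on the table (tilted under 6 degrees), all at rest (value of joint each of blue_tray, yellow_tray below 0.006 m and x of coat_gauge in the frame of blue_tray_floor between -0.02 and 0.02 m and y of coat_gauge in the frame of blue_tray_floor between -0.02 and 0.02 m and z of coat_gauge in the frame of blue_tray_floor below 0.008 m and angle between coat_gauge's own z axis and vertical below 0.12 rad and linear speed of each of coat_gauge, sand_block below 0.02 m/s and height (world z) of sand_block between -0.008 and 0.008 m and angle between sand_block's own z axis and vertical below 0.1 rad); the robot touches nothing.
It fails at once if the sanding block is struck by or pressed against a caddy or its tray (over 2 N) (contact force between sand_block and blue_caddy above 2 N or contact force between sand_block and yellow_caddy above 2 N).
It fails at once if a bystander (canister, disc box, squeeze bottle, tape roll or foam pad) is moved more than 25 mm or tipped over (distance of any of wipes_canister, disc_box, squeeze_bottle, tape_roll, foam_waffle from where it was at the start of the episode above 0.025 m or angle between any of wipes_canister, disc_box, squeeze_bottle, tape_roll, foam_waffle's own z axis and vertical above 0.4 rad).
It also fails if it takes over 72 s, if anything falls off the work surface, if the arm or the gripper's body presses on something with over 40 N, if the wrist force passes 120 N, or if a joint passes its speed limit or range.

## Working session

There is one attempt and no reset: what is moved stays moved. The work goes in short steps, Python scripts to look and compute and a shell command to move; the robot and the scene stay as the last step left them, time stands still between calls to the robot, and variables do not carry over. Pictures are saved under pics/ and viewed, at most 10 in all, crops included, and the job is handed in when it is done.

```bash
mkdir -p pics; cat > h.py <<'E'
import numpy as np, cv2, json
from cell import arm
from scipy.spatial.transform import Rotation as Ro
def snap(n,f):
    c=arm.get_calibration(n); im=arm.read_camera(n); cv2.imwrite('pics/'+f,im[:,:,::-1]); 
    np.savez('pics/'+f+'.npz',im=im,K=c['intrinsics'],R=c['R'],t=c['t']); return im,c
def ray(c,u,v,z):
    K=np.array(c['intrinsics']if 'intrinsics' in c else c['K']);R=np.array(c['R']);t=np.array(c['t'])
    o=-R.T@t; d=R.T@np.linalg.inv(K)@np.array([u,v,1.]); return o+d*(z-o[2])/d[2]
def proj(c,X):
    K=np.array(c['intrinsics']if 'intrinsics' in c else c['K']); p=K@(np.array(c['R'])@np.array(X,float)+np.array(c['t'])); return p[:2]/p[2]
def load(f): return np.load('pics/'+f+'.npz')
def togo(x,y,z,yaw=None):
    "shift in tool axes cm to world target, yaw of tool x axis deg"
    s=arm.sense(); R=Ro.from_quat(s['eef_rot']).as_matrix()
    print('t',s['clock'],'tcp',np.round(s['tool_pos'],1),'xaxis yaw',np.degrees(np.arctan2(R[1,0],R[0,0])).round(1),'F',np.round(s['contact_force'],1),'op',round(s['opening'],3))
    print('shift cm',np.round(R.T@(np.array([x,y,z])-s['tool_pos'])/10,2))
E
python3 - <<'E'
from h import *
a,_=snap('scene','s0.png'); b,_=snap('side','d0.png')
s=arm.sense(); print(Ro.from_quat(s['eef_rot']).as_matrix().round(3))
for n in('scene','side'):
    c=arm.get_calibration(n); print(n,(-np.array(c['R']).T@np.array(c['t'])).round())
    print(np.array(c['R']).round(2).tolist())
E
```

```text
[[-0.     1.    -0.002]
 [ 1.     0.     0.   ]
 [ 0.    -0.002 -1.   ]]
scene [  86. -777. 1107.]
[[0.86, -0.5, -0.02], [-0.37, -0.61, -0.7], [0.34, 0.61, -0.71]]
side [ -20. -807. 1069.]
[[0.82, -0.57, -0.01], [-0.39, -0.56, -0.73], [0.41, 0.6, -0.68]]
```

View pics/s0.png

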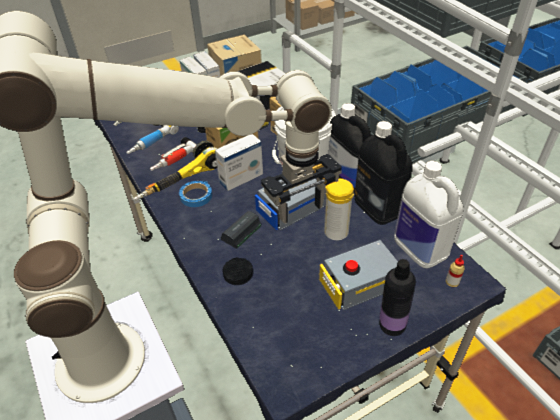

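View pics/d0.png

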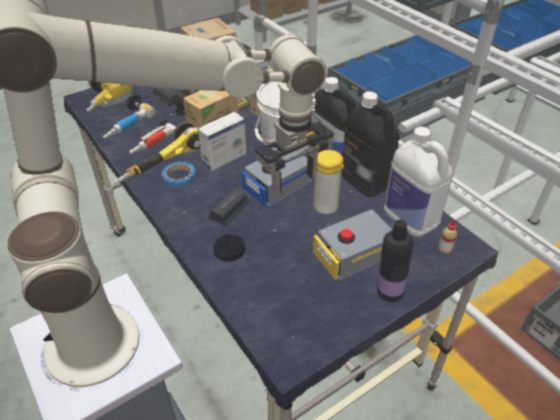

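The scene view shows the blue front at (268,208), sanding block (241,230), foam (238,270), yellow front (335,284) with its red button at (352,267), and the bottle at (397,300). The gripper hides the blue button. Next I'll measure by colour and look through the wrist camera.

```bash
python3 - <<'E'
from h import *
snap('wrist','w0.png')
def big(m):
    cs,_=cv2.findContours(m.astype('uint8'),cv2.RETR_EXTERNAL,cv2.CHAIN_APPROX_NONE); return max(cs,key=cv2.contourArea)
for f in('s0.png','d0.png'):
    d=load(f); hsv=cv2.cvtColor(d['im'],cv2.COLOR_RGB2HSV); H,S,V=[hsv[:,:,i].astype(int) for i in range(3)]
    R=((H<6)|(H>174))&(S>170)&(V>120); R[:, :310]=0; R[:240 if f[0]=='s' else 220]=0; R[:,400:]=0
    c=big(R); r=cv2.boundingRect(c); print(f,'ybutton',r,ray(d,r[0]+r[2]/2,r[1]+r[3]/2-2,101).round())
    Y=(H>18)&(H<35)&(S>150)&(V>100); Y[:225]=0; Y[:,350:]=0
    q=cv2.boxPoints(cv2.minAreaRect(big(Y)));print('yfront',q.round(0).tolist(),[ray(d,*p,73 if p[1]<q[:,1].mean() else 7)[:2].round().tolist() for p in q])
    B=(H>100)&(H<118)&(S>170)&(V>110); B[:165]=0;B[250:]=0;B[:,:235]=0;B[:,300:]=0
    q=cv2.approxPolyDP(big(B),3,True)[:,0]; print('bfront',[(p.tolist(),ray(d,*p.astype(float),73)[:2].round().tolist(),ray(d,*p.astype(float),7)[:2].round().tolist()) for p in q])
E
```

```text
s0.png ybutton (346, 260, 12, 12) [ 648. -132.  101.]
yfront [[312.0, 269.0], [324.0, 261.0], [350.0, 301.0], [338.0, 309.0]] [[565.0, -74.0], [607.0, -68.0], [621.0, -174.0], [580.0, -178.0]]
bfront [([256, 194], [577.0, 263.0], [608.0, 330.0]), ([276, 215], [584.0, 152.0], [615.0, 211.0])]
d0.png ybutton (341, 230, 11, 8) [ 650. -128.  101.]
yfront [[307.0, 242.0], [317.0, 234.0], [345.0, 269.0], [335.0, 277.0]] [[562.0, -79.0], [601.0, -71.0], [624.0, -164.0], [584.0, -170.0]]
bfront [([264, 202], [555.0, 114.0], [593.0, 175.0])]
```

View pics/w0.png

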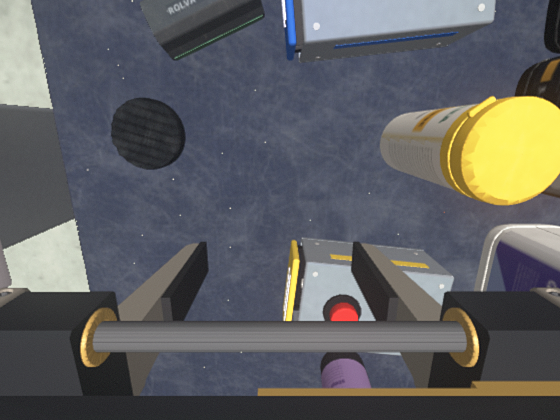

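The wrist view has image right = world +x and up = world +y. It shows the block (205,25), blue housing (390,20), foam (148,133), canister (500,150) and yellow button (343,315). I'll move left and up to see the whole scene from above.

```bash
python3 -m pendant '[4,0,-4,0, 8,0,-8,0, 12,0,-12,0, 12,0,-12,0, 12,0,-12,0]'; python3 - <<'E'
from h import *
snap('wrist','w1.png'); c=arm.get_calibration('wrist'); print((-np.array(c['R']).T@np.array(c['t'])).round())
E
```

```text
clock: 0.65
tool_pos: [575.9, 121.9, 337.4]
eef_rot: [0.706, 0.708, 0.002, 0.002]
contact_force: [0.9, 0.1, 0.6]
opening: 0.998
finger_force: 0.0
[576. 197. 506.]
```

View pics/w1.png

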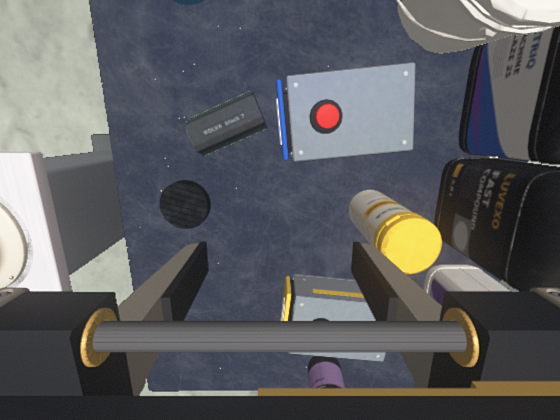

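From above: blue button (327,117), blue housing corners (288,76), (413,64), (414,150), (291,160), block corners about (186,121), (254,92), (266,126), (202,155), and foam (185,204). Tape is at the top edge (190,0).

```bash
python3 - <<'E'
from h import *
d=load('w1.png')
for n,z,ps in[('bhouse',82,[(288,76),(413,64),(414,150),(291,160)]),('bbtn',101,[(327,117)]),('bpanel',73,[(280,82),(286,158)]),('block13',13,[(186,121),(254,92),(266,126),(202,155)]),('blocktop',41,[(224,124)]),('foam',12,[(185,204)]),('tape',12,[(190,-7)]),('canfoot',184,[(408,243)]),('yhouse',82,[(290,276),(292,352),(384,358)])]:
    print(n,[ray(d,*p,z)[:2].round().tolist() for p in ps])
im=d['im'];g=im.max(2); 
print(ray(d,125,200,0),ray(d,100,20,0))
hsv=cv2.cvtColor(im,cv2.COLOR_RGB2HSV); m=((hsv[...,0]<6)|(hsv[...,0]>174))&(hsv[...,1]>170)&(hsv[...,2]>120); m[:90]=0;m[150:]=0;m[:,:300]=0;m[:,350:]=0
y,x=np.nonzero(m);print('btn',ray(d,x.mean(),y.mean(),101))
for f in('s0.png','d0.png'):
    e=load(f);print(f,'tape',ray(e,*((195,192) if f[0]=='s' else (178,174)),12).round(),'foam',ray(e,*((238,270) if f[0]=='s' else (230,247)),12).round())
d=load('w0.png');print('ybtn w0',ray(d,343,315,101),'yhouse',[ray(d,*p,82)[:2].round().tolist() for p in [(303,238),(428,250),(300,322)]],'foam',ray(d,148,133,12),'block',[ray(d,*p,13)[:2].round().tolist() for p in[(176,58),(263,20)]])
E
```

```text
bhouse [[589.0, 268.0], [755.0, 283.0], [771.0, 171.0], [594.0, 156.0]]
bbtn [[641.0, 215.0]]
bpanel [[578.0, 262.0], [587.0, 158.0]]
block13 [[426.0, 211.0], [537.0, 255.0], [556.0, 204.0], [448.0, 157.0]]
blocktop [[492.0, 206.0]]
foam [[412.0, 72.0]]
tape [[447.0, 390.0]]
canfoot [[732.0, 68.0]]
yhouse [[596.0, -31.0], [601.0, -180.0], [765.0, -192.0]]
[301.52469974  75.9065147    0.        ] [303.36941054 358.15770862   0.        ]
btn [641.0821868  215.27037997 101.        ]
s0.png tape [441. 437.  12.] foam [413.  72.  12.]
d0.png tape [440. 436.  12.] foam [415.  72.  12.]
ybtn w0 [ 646.66145418 -124.1473846   101.        ] yhouse [[601.0, -39.0], [742.0, -53.0], [600.0, -148.0]] foam [411.97681006  72.50033156  12.        ] block [[455.0, 156.0], [556.0, 195.0]]
```

```bash
python3 -m pendant '[1.7,-1.7,2,8, 3.4,-3.4,4,16, 5.1,-5.1,6,24, 6.8,-6.8,9,32, 8.5,-8.4,12,40]' 8.8; python3 - <<'E'
from h import *
togo(492,207,60)
e=load('w0.png');print('can',ray(e,383,140,0))
E
```

```text
clock: 1.2
tool_pos: [489.3, 204.0, 211.5]
eef_rot: [0.908, 0.419, -0.002, -0.0]
contact_force: [0.7, 0.6, -0.3]
opening: 0.954
finger_force: 0.0
t 1.2 tcp [489.3 204.  211.5] xaxis yaw 49.6 F [ 0.7  0.6 -0.3] op 0.954
shift cm [ 0.44  0.03 15.14]
can [707.5243442   63.95691094   0.        ]
```

```bash
python3 -m pendant '[0.1,0,3,8, 0.3,0,6,16, 0.4,0,9,24, 0.4,0,12,27, 0.4,0,12,27]' ; python3 - <<'E'
from h import *
togo(492,207,4)
snap('wrist','w2.png')
E
```

```text
clock: 1.7
tool_pos: [488.4, 205.8, 88.2]
eef_rot: [0.98, 0.199, -0.006, 0.0]
contact_force: [-1.2, -0.3, -0.7]
opening: 0.96
finger_force: 0.0
t 1.7 tcp [488.4 205.8  88.2] xaxis yaw 22.9 F [-1.2 -0.3 -0.7] op 0.96
shift cm [0.49 0.05 8.42]
```

View pics/w2.png

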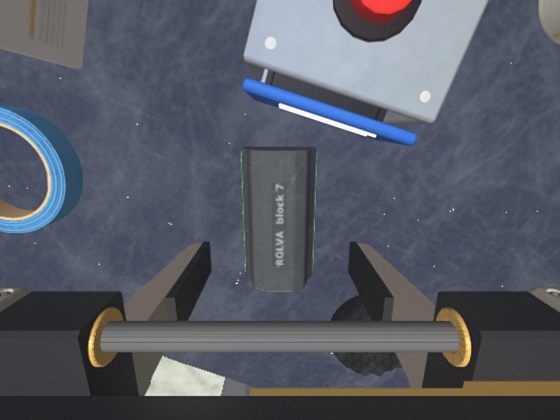

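The block is aligned and centred between the fingers (280,215), with clear space for the fingers, so I'll descend and grip.

```bash
python3 -m pendant '[0.3,0,4,0, 0.4,0,7,0, 0.4,0,8.2,0, 0.4,0,8.2,0]'; python3 -m pendant '[0,0,0,0, 0,0,0,0, 0,0,0,0, 0,0,0,0, 0,0,0,0]' 4 15
```

```text
clock: 2.15
tool_pos: [496.5, 209.0, 12.0]
eef_rot: [0.98, 0.2, -0.001, 0.0]
contact_force: [-0.3, 0.6, -0.2]
opening: 0.958
finger_force: 0.0
clock: 2.65
tool_pos: [498.1, 209.9, 13.7]
eef_rot: [0.98, 0.199, 0.001, -0.0]
contact_force: [-0.1, 0.1, 5.5]
opening: 0.641
finger_force: 14.9
```

Gripped too high, on the slope, so I'll reopen and go lower.

```bash
python3 -m pendant '[0,0,0,0, 0,0,0,0, 0,0,0.5,0, -0.4,0,0.7,0, -0.4,0,0.7,0]' 8.6; python3 -m pendant '[0,0,0,0, 0,0,0,0]'
```

```text
clock: 3.15
tool_pos: [492.1, 207.7, 4.5]
eef_rot: [0.98, 0.199, -0.001, -0.0]
contact_force: [0.4, -1.3, 0.3]
opening: 0.936
finger_force: 0.0
clock: 3.35
tool_pos: [493.6, 208.0, 5.6]
eef_rot: [0.98, 0.199, 0.0, 0.0]
contact_force: [0.2, 0.5, 0.0]
opening: 0.935
finger_force: 0.0
```

```bash
python3 -m pendant '[0,0,0.3,0, 0,0,0.3,0, 0,0,0.3,0]'; python3 -m pendant '[0,0,0,0, 0,0,0,0, 0,0,0,0, 0,0,0,0, 0,0,0,0]' 4 20
```

```text
clock: 3.65
tool_pos: [493.5, 208.1, 2.5]
eef_rot: [0.98, 0.199, -0.0, -0.0]
contact_force: [-0.4, 0.0, -0.5]
opening: 0.933
finger_force: 0.0
clock: 4.15
tool_pos: [493.6, 208.1, 2.7]
eef_rot: [0.98, 0.199, 0.0, 0.0]
contact_force: [-0.3, -0.2, 0.1]
opening: 0.673
finger_force: 20.0
```

```bash
python3 -m pendant '[0,0,-1,0, 0,0,-3,0, 0,0,-5,0, 0,0,-7,0, 0,0,-7,0]'; python3 -c "
from h import *
togo(535,48,76)"
```

```text
clock: 4.65
tool_pos: [496.1, 208.5, 76.0]
eef_rot: [0.98, 0.199, 0.003, 0.0]
contact_force: [1.0, -0.3, -0.7]
opening: 0.671
finger_force: 20.0
t 4.65 tcp [496.1 208.5  76. ] xaxis yaw 23.0 F [ 1.  -0.3 -0.7] op 0.671
shift cm [-2.69e+00  1.63e+01  1.00e-02]
```

```bash
python3 -m pendant '[-0.6,4,0,0, -1.2,8,0,-8, -1.8,12,0,-16, -2.4,14,0,-24, -2.7,16.3,0,-32]'; python3 -m pendant '[0,0,0,-8, 0,0,0,-16, 0,0,0,-24, 0,0,0,-32, 0,0,0,-35]'; python3 -m pendant '[0,0,0,0, 0,0,0,0]';python3 -c "
from h import *
togo(535,48,3)"
```

```text
clock: 5.15
tool_pos: [531.5, 46.2, 71.5]
eef_rot: [0.886, 0.464, -0.001, -0.001]
contact_force: [-0.3, 0.5, -0.9]
opening: 0.67
finger_force: 20.0
clock: 5.65
tool_pos: [531.6, 47.5, 71.5]
eef_rot: [0.706, 0.709, -0.001, -0.001]
contact_force: [-0.1, 0.5, -0.3]
opening: 0.668
finger_force: 20.0
clock: 5.85
tool_pos: [531.9, 47.5, 71.9]
eef_rot: [0.708, 0.707, -0.0, -0.0]
contact_force: [0.1, 0.5, -1.4]
opening: 0.671
finger_force: 20.0
t 5.85 tcp [531.9  47.5  71.9] xaxis yaw 89.9 F [ 0.1  0.5 -1.4] op 0.671
shift cm [0.05 0.32 6.89]
```

```bash
python3 -m pendant '[0,0.3,2,0, 0,0.3,4,0, 0,0.3,5.5,0, 0,0.3,6.4,0, 0,0.3,6.8,0]';python3 -m pendant '[0,0,0,0, 0,0,0,0]'; python3 -m pendant '[0,0,0,0, 0,0,0,0, 0,0,0,0, 0,0,0,0]' 7.8; python3 -m pendant '[0,0,-3,0, 0,0,-7,0, 0,0,-12,0, 0,0,-17,0, 0,0,-20,0]'; python3 -m pendant '[-4,1,-1,0, -8,2,-2,0, -12,3,-3,0, -15,4,-4,0, -15,4,-4,0]' 0; python3 - <<'E'
from h import *
snap('wrist','w3.png'); togo(600,-200,300)
E
```

```text
clock: 6.35
tool_pos: [534.7, 47.5, 3.5]
eef_rot: [0.707, 0.707, -0.001, -0.001]
contact_force: [0.4, 0.1, -1.2]
opening: 0.669
finger_force: 20.0
clock: 6.55
tool_pos: [536.1, 47.4, 5.3]
eef_rot: [0.707, 0.707, 0.0, 0.001]
contact_force: [0.3, 0.4, -1.5]
opening: 0.667
finger_force: 20.0
clock: 6.95
tool_pos: [535.7, 47.4, 4.9]
eef_rot: [0.707, 0.707, 0.0, 0.0]
contact_force: [-0.9, 0.3, -0.5]
opening: 0.845
finger_force: 0.0
clock: 7.45
tool_pos: [537.0, 47.3, 209.3]
eef_rot: [0.707, 0.707, 0.002, 0.002]
contact_force: [0.6, -0.1, 1.4]
opening: 0.846
finger_force: 0.0
clock: 7.95
tool_pos: [576.7, -106.5, 246.1]
eef_rot: [0.709, 0.706, 0.0, 0.002]
contact_force: [-0.3, 0.2, 0.4]
opening: 0.436
finger_force: 0.0
t 8.0 tcp [ 575.8 -104.2  245.1] xaxis yaw 89.8 F [-0.7  0.   0.1] op 0.393
shift cm [-9.58  2.45 -5.48]
```

View pics/w3.png

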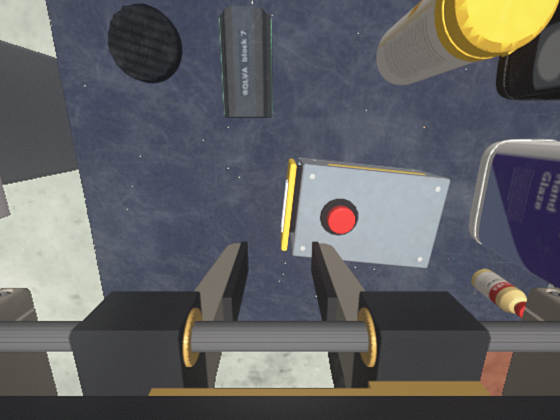

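The block stands flat at (246,65), clear of both caddies and the foam. The yellow housing corners are (303,163), (449,180), (428,267), (293,256), with its button at (341,219).

```bash
python3 - <<'E'
from h import *
d=load('w3.png')
q=[ray(d,*p,82)[:2] for p in [(303,163),(449,180),(428,267),(293,256)]];print(np.round(q))
def yw(v):return np.degrees(np.arctan2(v[1],v[0])).round(1)
print(yw(q[1]-q[0]),yw(q[2]-q[3]),yw(q[0]-q[3])-90,yw(q[1]-q[2])-90)
print('panel',[ray(d,*p,73)[:2].round() for p in[(293,160),(285,249)]])
im=d['im'];hsv=cv2.cvtColor(im,cv2.COLOR_RGB2HSV); m=((hsv[...,0]<6)|(hsv[...,0]>174))&(hsv[...,1]>170)&(hsv[...,2]>120); m[:190]=0;m[250:]=0;m[:,:310]=0;m[:,370:]=0
y,x=np.nonzero(m);b=ray(d,x.mean(),y.mean(),99);print('btn',b)
print('block',[ray(d,*p,13)[:2].round() for p in[(220,115),(271,116)]])
togo(*b[:2],125)
E
```

```text
[[ 605.  -67.]
 [ 775.  -87.]
 [ 766. -199.]
 [ 595. -183.]]
-6.8 -5.3 -5.099999999999994 -4.599999999999994
panel [array([594., -65.]), array([ 585., -177.])]
btn [ 648.44774929 -130.23441284   99.        ]
block [array([500., -12.]), array([567., -13.])]
t 8.0 tcp [ 575.8 -104.2  245.1] xaxis yaw 89.8 F [-0.7  0.   0.1] op 0.393
shift cm [-2.58  7.25 12.02]
```

```bash
python3 -m pendant '[-0.6,1.8,3,0, -1.3,3.6,6,0, -1.9,5.4,9,0, -2.6,7.2,11.5,0, -2.6,7.2,12,0]'; python3 -c "
from h import *
togo(648.5,-130.2,88)
print('bottle',ray(load('s0.png'),395,322,0),ray(load('d0.png'),392,290,0))"
```

```text
clock: 8.5
tool_pos: [645.7, -126.7, 119.7]
eef_rot: [0.707, 0.707, -0.001, -0.003]
contact_force: [-0.3, 0.6, 0.5]
opening: 0.005
finger_force: 0.0
t 8.5 tcp [ 645.7 -126.7  119.7] xaxis yaw 90.1 F [-0.3  0.6  0.5] op 0.005
shift cm [-0.36  0.31  3.16]
bottle [ 684.49327032 -282.05688625    0.        ] [ 681.7333398  -281.76926517    0.        ]
```

```bash
python3 -m pendant '[0,0,1.2,0, -0.1,0.1,2.2,0, -0.1,0.1,2.9,0, -0.1,0.1,3.2,0, -0.1,0.1,3.4,0]'; python3 -m pendant '[0,0,0,0]';  python3 -m pendant '[0,0,-1,0, 0,0,-3,0, 0,0,-5,0, 0,-2,-9,0, 0,-4,-13,0]'
```

```text
clock: 9.0
tool_pos: [648.4, -129.0, 91.4]
eef_rot: [0.707, 0.707, 0.0, -0.0]
contact_force: [-2.0, 3.0, 4.8]
opening: 0.003
finger_force: 2.4
clock: 9.1
tool_pos: [648.4, -129.1, 91.2]
eef_rot: [0.707, 0.707, 0.0, -0.0]
contact_force: [-1.3, 2.6, 4.5]
opening: 0.004
finger_force: 2.4
clock: 9.6
tool_pos: [607.5, -129.9, 221.4]
eef_rot: [0.707, 0.707, -0.001, -0.0]
contact_force: [0.6, -0.3, -0.5]
opening: 0.003
finger_force: 0.0
```

```bash
python3 -m pendant '[0.2,-1.8,-0.5,8.5, 0.4,-3.6,-1,17, 0.6,-5.4,-1.5,25.5, 0.8,-7.2,-2,34, 0.8,-9,-3,42.5]' 9; python3 -m pendant '[0,0,0,8.5, 0,0,0,17, 0,0,0,25.5, 0,0,0,34, 0,0,0,42.5]';python3 -m pendant '[0,0,0,8.5, 0,0,0,10, 0,0,0,10]'; python3 - <<'E'
from h import *
togo(532,-119.5,250)
snap('wrist','w4.png')
E
```

```text
clock: 10.1
tool_pos: [517.3, -121.8, 250.7]
eef_rot: [0.917, 0.4, -0.0, 0.0]
contact_force: [-1.0, 0.4, 0.3]
opening: 0.414
finger_force: 0.0
clock: 10.6
tool_pos: [518.4, -122.2, 251.2]
eef_rot: [0.999, 0.04, 0.0, 0.001]
contact_force: [0.0, 0.1, -0.2]
opening: 0.854
finger_force: 0.0
clock: 10.9
tool_pos: [518.4, -121.9, 251.0]
eef_rot: [0.999, -0.043, 0.0, 0.0]
contact_force: [-0.5, -0.3, -0.1]
opening: 0.979
finger_force: 0.0
t 10.9 tcp [ 518.4 -121.9  251. ] xaxis yaw -4.9 F [-0.5 -0.3 -0.1] op 0.979
shift cm [ 1.33 -0.35  0.1 ]
```

View pics/w4.png

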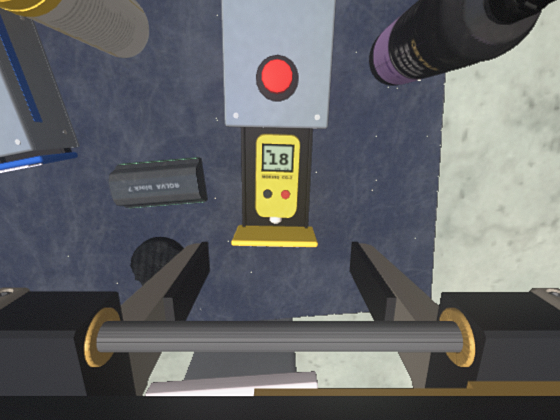

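The yellow tray is right out. The gauge lies screen up, its body spanning (256–300, 134–218) with the nose toward the yellow front.

```bash
python3 - <<'E'
from h import *
d=load('w4.png')
P={k:ray(d,*p,41)[:2] for k,p in dict(far=(278,135),near=(277,218),L=(256,180),R=(300,180)).items()}
P['front']=ray(d,274,230,73)[:2]
for k in P: print(k,P[k].round())
u=P['far']-P['near'];u/=np.linalg.norm(u);print(np.degrees(np.arctan2(u[1],u[0])))
c=(P['L']+P['R'])/2; c=c+u*((P['far']-c)@u-61); print('gauge',c)
togo(*c,20)
E
```

```text
far [ 589. -127.]
near [ 480. -116.]
L [534. -93.]
R [ 529. -151.]
front [ 474. -112.]
-5.606231569468709
gauge [ 528.36618592 -121.69299992]
t 10.95 tcp [ 518.4 -121.8  250.9] xaxis yaw -4.9 F [-0.3 -0.2  0.7] op 0.979
shift cm [ 0.98 -0.11 23.09]
```

```bash
python3 -m pendant '[0.5,-0.1,5,0, 1.1,-0.1,10,0, 1.1,-0.1,14,0, 1.1,-0.1,18,0, 1.1,-0.1,20,0]' 9.1; python3 -m pendant '[0,0,0,0, 0,0,0,0]'; python3 -c "
from h import *
togo(529,-121.8,23.5)"
```

```text
clock: 11.45
tool_pos: [526.9, -120.5, 46.7]
eef_rot: [0.999, -0.042, -0.003, -0.001]
contact_force: [0.1, 0.7, -0.7]
opening: 0.99
finger_force: 0.0
clock: 11.65
tool_pos: [529.9, -121.8, 51.3]
eef_rot: [0.999, -0.043, 0.0, 0.0]
contact_force: [0.4, 0.6, 0.0]
opening: 0.987
finger_force: 0.0
t 11.65 tcp [ 529.9 -121.8   51.3] xaxis yaw -4.9 F [0.4 0.6 0. ] op 0.987
shift cm [-0.09  0.01  2.78]
```

```bash
python3 -m pendant '[0,0,1.2,0, 0,0,2.2,0, 0,0,2.8,0, 0,0,2.8,0, 0,0,2.8,0]'; python3 -m pendant '[0,0,0,0, 0,0,0,0, 0,0,0,0, 0,0,0,0, 0,0,0,0]' 4 20
```

```text
clock: 12.15
tool_pos: [529.4, -121.5, 22.6]
eef_rot: [0.999, -0.044, -0.0, -0.0]
contact_force: [0.0, -0.4, 0.6]
opening: 0.992
finger_force: 0.0
clock: 12.65
tool_pos: [529.5, -121.2, 22.7]
eef_rot: [0.999, -0.044, -0.0, -0.0]
contact_force: [0.2, 1.7, 1.6]
opening: 0.63
finger_force: 19.9
```

The blue tray must come out first, so I'll let go of the gauge and press the blue button.

```bash
python3 -m pendant '[0,0,0,0, 0,0,0,0, 0,0,0,0, 0,0,0,0, 0,0,0,0]' 9.1; python3 -m pendant '[0,0,-3,0, 0,0,-7,0, 0,0,-12,0, 0,0,-14,0, 0,0,-14,0]'; python3 -c "
from h import *
togo(641,215,150)"
```

```text
clock: 13.15
tool_pos: [529.4, -121.6, 22.6]
eef_rot: [0.999, -0.044, -0.0, 0.0]
contact_force: [-0.9, 0.1, -0.2]
opening: 0.983
finger_force: 0.0
clock: 13.65
tool_pos: [532.0, -122.7, 166.9]
eef_rot: [0.999, -0.044, 0.004, 0.002]
contact_force: [0.7, -1.3, 0.5]
opening: 0.99
finger_force: 0.0
t 13.65 tcp [ 532.  -122.7  166.9] xaxis yaw -5.0 F [ 0.7 -1.3  0.5] op 0.99
shift cm [  7.91 -34.6    1.65]
```

```bash
python3 -m pendant '[0,-4.5,0,0, 1,-9,0,0, 2,-13.5,0,0, 3,-18,0,0, 4,-22.5,0,0]' 0; python3 -m pendant '[1,-4,0,0, 2,-8,0,0, 3,-11,0,0, 3.9,-12.1,1.6,0, 3.9,-12.1,2.5,0]'; python3 -c "
from h import *
togo(641,215,88)"
```

```text
clock: 14.15
tool_pos: [587.9, 101.0, 160.2]
eef_rot: [0.999, -0.044, -0.002, 0.0]
contact_force: [0.4, -0.4, 0.8]
opening: 0.577
finger_force: 0.0
clock: 14.65
tool_pos: [637.1, 217.6, 133.8]
eef_rot: [0.999, -0.043, -0.002, 0.0]
contact_force: [0.0, -0.7, -1.0]
opening: 0.145
finger_force: 0.0
t 14.65 tcp [637.1 217.6 133.8] xaxis yaw -4.9 F [ 0.  -0.7 -1. ] op 0.145
shift cm [0.43 0.22 4.58]
```

```bash
python3 -m pendant '[0.2,0.2,0.8,0, 0.2,0.2,1.5,0]'; python3 -c "
from h import *
togo(641,215,88)"
```

```text
clock: 14.85
tool_pos: [639.3, 212.7, 120.8]
eef_rot: [0.999, -0.044, -0.001, 0.0]
contact_force: [-0.1, -0.5, 0.0]
opening: 0.005
finger_force: 0.0
t 14.85 tcp [639.3 212.7 120.8] xaxis yaw -5.1 F [-0.1 -0.5  0. ] op 0.005
shift cm [ 0.16 -0.25  3.28]
```

Then up and back over the yellow tray, reopening on the way.

```bash
python3 -m pendant '[0.1,-0.1,1.2,0, 0.1,-0.1,2.2,0, 0.1,-0.1,3,0, 0.1,-0.1,3.3,0, 0.1,-0.1,3.4,0]'; python3 -m pendant '[0,0,0.1,0, 0,0,0.1,0]';  python3 -m pendant '[0,0,-1,0, 0,0,-3,0, 0,0,-6,0, 0,2,-8,0, -2,6,-8,0]'; python3 -c "
from h import *
togo(529,-121.8,166)"
```

```text
clock: 15.35
tool_pos: [641.3, 214.4, 89.4]
eef_rot: [0.999, -0.044, -0.0, 0.001]
contact_force: [-4.2, -3.7, 9.2]
opening: 0.005
finger_force: 4.5
clock: 15.55
tool_pos: [641.3, 214.4, 89.4]
eef_rot: [0.999, -0.044, 0.0, 0.001]
contact_force: [-4.9, -3.3, 9.1]
opening: 0.007
finger_force: 4.8
clock: 16.05
tool_pos: [619.5, 158.3, 172.2]
eef_rot: [0.999, -0.042, 0.005, -0.001]
contact_force: [0.1, -1.1, 0.3]
opening: 0.005
finger_force: 0.0
t 16.05 tcp [619.5 158.3 172.2] xaxis yaw -4.8 F [ 0.1 -1.1  0.3] op 0.005
shift cm [-6.66 28.68  0.48]
```

```bash
python3 -m pendant '[-1.5,4.5,0,0, -3,9,0,0, -4.5,13.5,0,0, -6,18,0,0, -6.6,22.5,0,0]' 9.1; python3 -m pendant '[0,3,0,0, 0,6,0,0, 0,6,0,0, 0,6,0,0]'; python3 - <<'E'
from h import *
togo(529.2,-121.7,23)
im,c=snap('wrist','w5.png'); s,e=snap('scene','s5.png'); cv2.imwrite('pics/m5.png',np.hstack([im,s])[:, :, ::-1][::1,:][:, :] if 0 else cv2.resize(np.hstack([im,s]),(800,300))[:,:,::-1])
E
```

```text
clock: 16.55
tool_pos: [529.4, -62.3, 167.8]
eef_rot: [0.999, -0.043, 0.0, -0.0]
contact_force: [1.0, 0.9, -0.2]
opening: 0.422
finger_force: 0.0
clock: 16.95
tool_pos: [525.5, -121.0, 167.7]
eef_rot: [0.999, -0.044, 0.0, -0.0]
contact_force: [-0.7, 0.8, 0.2]
opening: 0.765
finger_force: 0.0
t 16.95 tcp [ 525.5 -121.   167.7] xaxis yaw -5.1 F [-0.7  0.8  0.2] op 0.765
shift cm [ 0.38  0.04 14.47]
```

View pics/m5.png

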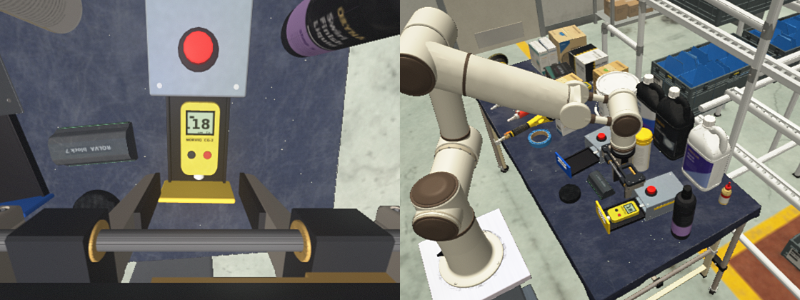

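Both trays are out (blue panel at (563,165) in the right half), the gauge is undisturbed and the block is clear. Now I'll grasp the gauge.

```bash
python3 -m pendant '[0.2,0,4,0, 0.4,0,8,0, 0.4,0,11,0, 0.4,0,13,0, 0.4,0,13.6,0]';python3 -m pendant '[0,0,0.4,0, 0,0,0.7,0, 0,0,0.7,0]'; python3 -m pendant '[0,0,0,0, 0,0,0,0, 0,0,0,0, 0,0,0,0, 0,0,0,0]' 4 25; python3 -m pendant '[0,0,-1.5,0, 0,0,-4,0, 0,0,-8,0, 0,0,-12,0, 0,0,-12,0]'; python3 - <<'E'
from h import *
d=load('s5.png'); hsv=cv2.cvtColor(d['im'],cv2.COLOR_RGB2HSV); H,S,V=[hsv[:,:,i].astype(int) for i in range(3)]
print('btop',[ray(d,*p,73)[:2].round() for p in[(217,219)]])
B=(H>100)&(H<118)&(S>170)&(V>110);B[:200]=0;B[260:]=0;B[:,:200]=0;B[:,270:]=0
y,x=np.nonzero(B);print(x.min(),x.max(),y.min(),y.max(),x.mean(),y.mean(),ray(d,x.mean(),y.mean(),40))
togo(529.2,-121.7,143)
E
```

```text
clock: 17.55
tool_pos: [527.6, -119.2, 28.9]
eef_rot: [0.999, -0.043, -0.002, -0.001]
contact_force: [0.2, -0.6, -0.3]
opening: 0.992
finger_force: 0.0
clock: 17.85
tool_pos: [530.2, -121.6, 25.5]
eef_rot: [0.999, -0.043, 0.001, 0.0]
contact_force: [0.8, -0.1, 0.4]
opening: 0.987
finger_force: 0.0
clock: 18.35
tool_pos: [529.5, -121.5, 24.8]
eef_rot: [0.999, -0.044, 0.0, -0.0]
contact_force: [0.1, 0.2, 1.3]
opening: 0.626
finger_force: 24.9
clock: 18.85
tool_pos: [533.4, -123.3, 151.9]
eef_rot: [0.999, -0.044, 0.006, 0.002]
contact_force: [1.5, -0.5, -0.7]
opening: 0.63
finger_force: 24.9
btop [array([429., 227.])]
200 239 203 248 227.7127659574468 225.2340425531915 [456.02240653 218.84565945  40.        ]
t 18.85 tcp [ 533.4 -123.3  151.9] xaxis yaw -5.0 F [ 1.5 -0.5 -0.7] op 0.63
shift cm [-0.44 -0.13  0.89]
```

```bash
python3 -m pendant '[-0.4,-4.5,0,0, -0.8,-9,0,0, -1.2,-13.5,0,0, -1.6,-18,0,-5, -2,-22.5,0,-10]'; python3 -m pendant '[0,-4,0,0, 0,-8,0,0, 0,-10,0,0, 0,-10,0,0, 0,-10,0,0]'; python3 - <<'E'
from h import *
togo(529,205,26)
snap('wrist','w6.png')
E
```

```text
clock: 19.35
tool_pos: [528.0, 106.1, 144.0]
eef_rot: [0.999, 0.045, -0.001, -0.0]
contact_force: [0.9, -0.1, -2.2]
opening: 0.626
finger_force: 24.9
clock: 19.85
tool_pos: [519.7, 203.8, 143.9]
eef_rot: [0.999, 0.044, -0.001, 0.0]
contact_force: [0.2, 0.1, -3.0]
opening: 0.626
finger_force: 24.9
t 19.85 tcp [519.7 203.8 143.9] xaxis yaw 5.1 F [ 0.2  0.1 -3. ] op 0.626
shift cm [ 0.95 -0.05 11.79]
```

View pics/w6.png

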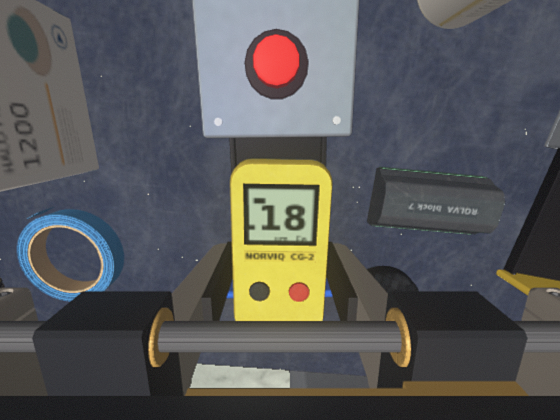

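The gauge is held level above the blue tray. The housing front edge runs (203,136)–(352,134), and the blue panel's top edge shows at about (230,295) and (330,297).

```bash
python3 - <<'E'
from h import *
d=load('w6.png')
f=ray(d,277.5,135,82);print('front mid',f)
a=np.radians(5);u=np.array([np.cos(a),np.sin(a)]); v=np.array([-u[1],u[0]])
hsv=cv2.cvtColor(d['im'],cv2.COLOR_RGB2HSV);H,S,V=[hsv[:,:,i].astype(int) for i in range(3)]
B=(H>100)&(H<118)&(S>190)&(V>90);B[:270]=0;B[:,:215]=0;B[:,345:]=0;B[310:]=0
y,x=np.nonzero(B);print(x.min(),x.max(),y.min(),y.max())
for n,p in[('min',y.min()),('max',y.max())]:
    q=ray(d,280,p,73)[:2]; c=q+73.5*u; print(n,q,'centre if inner edge',c)
    print('local x of q rel front(-80)',-80+(q-f[:2])@u)
print('sanity gauge y rel f',(np.array([519.7,203.8])-f[:2])@v)
print('tray walls z20',[ (ray(d,px,150,20)[:2]-f[:2])@v for px in(230,328)])
E
```

```text
front mid [593.04939262 210.83740522  82.        ]Traceback (most recent call last):
  File "<stdin>", line 7, in <module>
    return umr_minimum(a, axis, None, out, keepdims, initial, where)
ValueError: zero-size array to reduction operation minimum which has no identity
```

```bash
python3 - <<'E'
from h import *
d=load('w6.png')
f=ray(d,277.5,135,82)
a=np.radians(5);u=np.array([np.cos(a),np.sin(a)]); v=np.array([-u[1],u[0]])
for p in(292,296):
    q=ray(d,280,p,73)[:2]; print(p,q,'centre',q+73.5*u,-80+(q-f[:2])@u)
print('gauge y rel f',(np.array([519.7,203.8])-f[:2])@v)
print('tray walls z20',[ (ray(d,px,150,20)[:2]-f[:2])@v for px in(230,328)])
E
```

```text
292 [451.0225977  196.09783968] centre [524.24290801 202.50378677] -222.77097786474062
296 [446.77146129 195.71521254] centre [519.9917716  202.12115963] -227.03928557127708
gauge y rel f -0.6178049780199251
tray walls z20 [np.float64(47.58170613452098), np.float64(-49.74541221145387)]
```

```bash
python3 -m pendant '[0.4,0,3,0, 0.7,0,6,0, 0.7,0,8.5,0, 0.7,0,10,0, 0.7,0,10.5,0]';python3 -m pendant '[0,0,0.3,0, 0,0,0.6,0, 0,0,0.6,0]'; python3 -c "
from h import *
togo(527,205,25.3)"
```

```text
clock: 20.4
tool_pos: [526.2, 203.4, 37.7]
eef_rot: [0.999, 0.043, -0.002, 0.0]
contact_force: [0.5, -0.2, -2.2]
opening: 0.626
finger_force: 24.9
clock: 20.7
tool_pos: [528.1, 204.7, 34.4]
eef_rot: [0.999, 0.044, 0.001, -0.0]
contact_force: [-0.2, -0.0, -2.9]
opening: 0.627
finger_force: 24.9
t 20.7 tcp [528.1 204.7  34.4] xaxis yaw 5.0 F [-0.2 -0.  -2.9] op 0.627
shift cm [-0.1  -0.04  0.91]
```

```bash
python3 -m pendant '[0,0,0.4,0, 0,0,0.7,0, 0,0,0.9,0, 0,0,0.95,0]';python3 -m pendant '[0,0,0,0, 0,0,0,0, 0,0,0,0, 0,0,0,0, 0,0,0,0]' 8.2; python3 -m pendant '[0,0,-3,0, 0,0,-7,0, 0,0,-12,0, 0,0,-17,0, 0,0,-19,0]'; python3 -m pendant '[-3,0,0,0, -6,0,0,0, -9,0,0,0, -9,0,0,0]'; python3 - <<'E'
from h import *
togo(430,196,45)
snap('wrist','w7.png')
E
```

```text
clock: 21.1
tool_pos: [527.7, 204.7, 24.8]
eef_rot: [0.999, 0.044, 0.0, -0.0]
contact_force: [-1.7, -1.1, 5.0]
opening: 0.624
finger_force: 24.9
clock: 21.6
tool_pos: [527.4, 204.6, 24.1]
eef_rot: [0.999, 0.044, 0.0, 0.0]
contact_force: [0.0, -0.1, -0.2]
opening: 0.893
finger_force: 0.0
clock: 22.1
tool_pos: [529.9, 205.1, 220.3]
eef_rot: [0.999, 0.044, 0.005, -0.001]
contact_force: [1.3, -0.4, 0.3]
opening: 0.893
finger_force: 0.0
clock: 22.5
tool_pos: [434.9, 196.8, 213.6]
eef_rot: [0.999, 0.044, -0.001, 0.0]
contact_force: [-0.5, 0.1, 0.4]
opening: 0.895
finger_force: 0.0
t 22.5 tcp [434.9 196.8 213.6] xaxis yaw 5.1 F [-0.5  0.1  0.4] op 0.895
shift cm [-0.47  0.04 16.86]
```

View pics/w7.png

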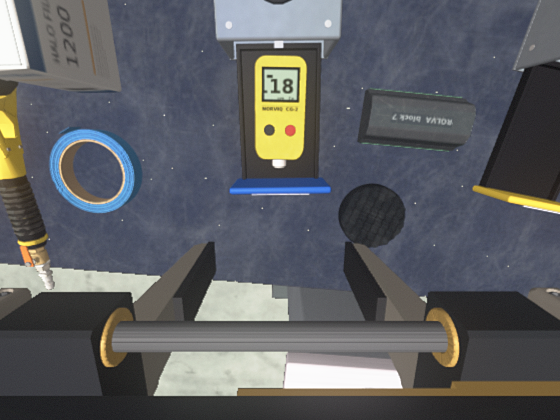

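The gauge lies centred in the blue tray, with similar gaps at the rear (44–54) and nose (168–178). I'll close the fingers and go behind the blue panel.

```bash
python3 -m pendant '[-1.2,0,0,0, -2,0,3,0, -2,0,7,0, -2,0,11,0, -2,0,15,0]' 0; python3 -m pendant '[0,0,1.5,0, 0,0,2.5,0, 0,0,2.5,0]'; python3 -c "
from h import *
togo(580,209.7,33)"
```

```text
clock: 23.05
tool_pos: [419.3, 195.1, 63.1]
eef_rot: [0.999, 0.043, 0.001, -0.0]
contact_force: [0.7, 0.1, -0.5]
opening: 0.478
finger_force: 0.0
clock: 23.35
tool_pos: [417.9, 194.9, 38.2]
eef_rot: [0.999, 0.043, -0.001, 0.0]
contact_force: [-1.2, -0.4, -0.4]
opening: 0.213
finger_force: 0.0
t 23.35 tcp [417.9 194.9  38.2] xaxis yaw 5.0 F [-1.2 -0.4 -0.4] op 0.213
shift cm [16.28 -0.07  0.49]
```

```bash
python3 -m pendant '[0.6,0,0.3,0, 1.4,0,0.4,0, 2.4,0,0.4,0, 3.6,0,0.4,0, 5,0,0.4,0]'; python3 -m pendant '[1.4,0,0,0, 2.8,0,0,0, 4.2,0,0,0, 5.6,0,0,0, 7,0,0,0]'; python3 -m pendant '[1,0,0,0, 1.8,0,0,0, 2.4,0,0,0, 2.9,0,0,0, 3.3,0,0,0]'; python3 -c "
from h import *
togo(580,209.7,33)"
```

```text
clock: 23.85
tool_pos: [467.7, 200.2, 35.6]
eef_rot: [0.999, 0.044, -0.001, -0.001]
contact_force: [-5.8, 3.2, 4.0]
opening: 0.007
finger_force: 2.8
clock: 24.35
tool_pos: [537.1, 206.7, 35.3]
eef_rot: [0.999, 0.044, -0.001, -0.001]
contact_force: [-7.3, 4.1, 3.7]
opening: 0.004
finger_force: 3.3
clock: 24.85
tool_pos: [570.1, 209.0, 35.2]
eef_rot: [0.999, 0.044, -0.001, -0.0]
contact_force: [-5.3, 2.2, 3.0]
opening: 0.006
finger_force: 2.8
t 24.85 tcp [570.1 209.   35.2] xaxis yaw 5.0 F [-5.3  2.2  3. ] op 0.006
shift cm [0.99 0.02 0.22]
```

```bash
python3 -m pendant '[0.3,0,0,0, 0.6,0,0,0, 0.6,0,0,0]'; python3 -m pendant '[0.3,0,0,0, 0.5,0,0,0, 0.5,0,0,0]';python3 -m pendant '[0.2,0,0,0, 0.4,0,0,0, 0.4,0,0,0]'
```

```text
clock: 25.15
tool_pos: [572.0, 209.2, 35.2]
eef_rot: [0.999, 0.044, -0.006, 0.0]
contact_force: [-20.2, -0.7, 14.9]
opening: 0.004
finger_force: 10.0
clock: 25.45
tool_pos: [571.8, 209.2, 35.1]
eef_rot: [0.999, 0.045, -0.012, 0.001]
contact_force: [-38.6, -3.2, 30.4]
opening: 0.004
finger_force: 20.0
clock: 25.75
tool_pos: [571.6, 209.2, 35.1]
eef_rot: [0.999, 0.045, -0.017, 0.002]
contact_force: [-53.1, -6.6, 43.4]
opening: 0.008
finger_force: 28.0
```

It's against the stop, so I'll back off gently and check that it stays in.

```bash
python3 -m pendant '[-1,0,0,0, -2.5,0,0,0, -5,0,0,0, -8,0,0,0, -10,0,-2,0]'; python3 -m pendant '[-3,0,-5,0, -5,0,-10,0, -5,0,-15,0, -5,0,-18,0, -5,0,-18,0]'; python3 - <<'E'
from h import *
snap('wrist','w8.png')
d=load('w8.png'); f=proj(d,[583,210,73]); print('expected home panel px',f)
hsv=cv2.cvtColor(d['im'],cv2.COLOR_RGB2HSV);H,S,V=[hsv[:,:,i].astype(int) for i in range(3)]
B=(H>100)&(H<118)&(S>190)&(V>90);B[300:]=0
n,l,st,ce=cv2.connectedComponentsWithStats(B.astype('uint8'))
for s,c in zip(st[1:],ce[1:]):
    if s[4]>60: print(s,c,ray(d,*c,73).round())
togo(425,-110,220)
E
```

```text
clock: 26.25
tool_pos: [482.9, 200.2, 53.2]
eef_rot: [0.999, 0.044, -0.002, 0.001]
contact_force: [-0.1, 0.7, -0.1]
opening: 0.004
finger_force: 0.0
clock: 26.75
tool_pos: [440.6, 197.1, 243.3]
eef_rot: [0.999, 0.044, 0.008, -0.001]
contact_force: [-0.2, -0.7, 1.2]
opening: 0.005
finger_force: 0.0
expected home panel px [278.47928025  68.97236294]
t 26.8 tcp [438.9 196.8 239.6] xaxis yaw 5.0 F [-0.3  0.5 -0.4] op 0.002
shift cm [-4.07 30.44  1.91]
```

```bash
python3 - <<'E'
from h import *
for f in('w7.png','w8.png'):
    d=load(f); hsv=cv2.cvtColor(d['im'],cv2.COLOR_RGB2HSV);H,S,V=[hsv[:,:,i].astype(int) for i in range(3)]
    if f[1]=='7': print(hsv[180:194:2,260],hsv[188,260])
    B=(H>104)&(H<125)&(S>140)&(V>60);B[300:]=0;B[:,:180]=0;B[:,400:]=0
    n,l,st,ce=cv2.connectedComponentsWithStats(B.astype('uint8'))
    for s,c in zip(st[1:],ce[1:]):
        if s[4]>60: print(f,s,c.round(),ray(d,*c,73).round())
E
```

```text
[[110 160 123]
 [111 155 122]
 [111 162 121]
 [110 165 124]
 [110 179 226]
 [108 167 243]
 [110 185 218]] [110 179 226]
w7.png [ 229  178  102   17 1394] [280. 186.] [454. 197.  73.]
w8.png [ 227   67  103   18 1124] [279.  74.] [578. 209.  73.]
```

```bash
python3 - <<'E'
from h import *
for f,r in(('w7.png',(178,190)),('w8.png',(67,85))):
    d=load(f); print(f,[ray(d,279,q,73)[:2].round(1).tolist() for q in r])
    hsv=cv2.cvtColor(d['im'],cv2.COLOR_RGB2HSV); r0=r[0]; print([tuple(map(int,hsv[q,255])) for q in range(r0-14,r0+20,2)])
E
```

```text
w7.png [[461.9, 198.8], [448.8, 197.7]]
[(10, 22, 70), (8, 15, 69), (12, 18, 69), (0, 11, 67), (15, 15, 67), (173, 15, 66), (0, 27, 67), (113, 110, 93), (111, 160, 121), (111, 158, 123), (110, 162, 124), (110, 160, 124), (110, 180, 222), (108, 167, 243), (110, 185, 220), (115, 37, 202), (112, 42, 110)]
w8.png [[585.0, 209.6], [567.1, 208.0]]
[(108, 37, 214), (108, 36, 212), (109, 25, 173), (116, 17, 108), (126, 15, 83), (129, 21, 84), (140, 9, 81), (116, 60, 97), (109, 176, 240), (108, 175, 238), (110, 177, 223), (112, 146, 148), (0, 0, 255), (15, 8, 129), (128, 19, 246), (109, 173, 96), (111, 79, 113)]
```

Travel between the two views is 133.5 mm, so the blue tray is latched. Now the yellow tray.

```bash
python3 -m pendant '[-1,4.5,0,0, -2,9,0,0, -3,13.5,0,0, -4,18,0,5, -4.6,22.5,0,10]'; python3 -m pendant '[0,4,0,0, 0,7.7,3,0, 0,7.7,7,0, 0,7.7,11,0, 0,7.7,14,0]'; python3 -c "
from h import *
togo(419.5,-109.1,35)"
```

```text
clock: 27.3
tool_pos: [408.7, -33.4, 233.9]
eef_rot: [0.999, -0.045, -0.001, 0.0]
contact_force: [1.0, -0.7, 0.2]
opening: 0.002
finger_force: 0.0
clock: 27.8
tool_pos: [401.0, -108.1, 91.5]
eef_rot: [0.999, -0.044, -0.002, -0.001]
contact_force: [-0.6, 0.4, 0.9]
opening: 0.005
finger_force: 0.0
t 27.8 tcp [ 401.  -108.1   91.5] xaxis yaw -5.1 F [-0.6  0.4  0.9] op 0.005
shift cm [ 1.87 -0.05  5.64]
```

```bash
python3 -m pendant '[0.5,0,2,0, 1,0,4,0, 1.6,0,5.6,0, 1.6,0,5.6,0]'; python3 -c "
from h import *
togo(577.8,-123.7,35)"
```

```text
clock: 28.2
tool_pos: [416.6, -108.7, 36.0]
eef_rot: [0.999, -0.044, -0.003, -0.001]
contact_force: [0.4, -0.2, 0.3]
opening: 0.002
finger_force: 0.0
t 28.2 tcp [ 416.6 -108.7   36. ] xaxis yaw -5.0 F [ 0.4 -0.2  0.3] op 0.002
shift cm [1.619e+01 9.000e-02 1.000e-02]
```

```bash
python3 -m pendant '[0.6,0,0,0, 1.6,0,0,0, 2.8,0,0,0, 4.2,0,0,0, 5.6,0,0,0]'; python3 -m pendant '[1.4,0,0,0, 2.8,0,0,0, 4.2,0,0,0, 5.6,0,0,0, 7,0.1,0,0]'; python3 -m pendant '[1,0,0,0, 1.8,0,0,0, 2.4,0,0,0, 2.9,0,0,0, 3.2,0,0,0]'; python3 -m pendant '[0.3,0,0,0, 0.6,0,0,0, 0.6,0,0,0]'
```

```text
clock: 28.7
tool_pos: [474.9, -115.4, 39.8]
eef_rot: [0.999, -0.043, -0.001, 0.001]
contact_force: [-6.6, -3.5, 3.2]
opening: 0.005
finger_force: 2.7
clock: 29.2
tool_pos: [544.1, -122.2, 39.6]
eef_rot: [0.999, -0.044, -0.001, 0.0]
contact_force: [-6.1, -0.4, 4.6]
opening: 0.003
finger_force: 3.3
clock: 29.7
tool_pos: [576.2, -125.2, 39.6]
eef_rot: [0.999, -0.044, -0.001, 0.001]
contact_force: [-6.5, -2.7, 3.5]
opening: 0.002
finger_force: 2.6
clock: 30.0
tool_pos: [579.0, -125.5, 39.6]
eef_rot: [0.999, -0.043, -0.004, 0.0]
contact_force: [-17.2, -2.1, 10.8]
opening: 0.006
finger_force: 8.5
```

```bash
python3 -m pendant '[0.3,0,0,0, 0.5,0,0,0, 0.5,0,0,0]'; python3 -m pendant '[-1,0,0,0, -2.5,0,0,0, -5,0,0,0, -8,0,0,0, -10,0,-2,0]'; python3 -m pendant '[-3,0,-5,0, -5,0,-10,0, -5,0,-15,0, -5,0,-18,0, -5,0,-18,0]'; python3 - <<'E'
from h import *
d=load
snap('wrist','w9.png'); d=load('w9.png'); hsv=cv2.cvtColor(d['im'],cv2.COLOR_RGB2HSV);H,S,V=[hsv[:,:,i].astype(int) for i in range(3)]
def cc(B,z,n):
    _,l,st,ce=cv2.connectedComponentsWithStats(B.astype('uint8'))
    for s,c in zip(st[1:],ce[1:]):
        if s[4]>60: print(n,s,c.round(),'top row->',ray(d,c[0],s[1],z)[:2].round())
Y=(H>18)&(H<35)&(S>150)&(V>80);Y[300:]=0; cc(Y,73,'yellow')
s,_=snap('scene','s9.png'); snap('side','d9.png')
# block, blue panel and bystander change check between s0/s9 by position of masks
for f in('s0.png','s9.png'):
    d=load(f); hsv=cv2.cvtColor(d['im'],cv2.COLOR_RGB2HSV);H,S,V=[hsv[:,:,i].astype(int) for i in range(3)]
    B=(H>100)&(H<118)&(S>150)&(V>100); B[:165]=0;B[260:]=0;B[:,:160]=0;B[:,300:]=0; cc(B,73,f+' blue')
    Y=(H>18)&(H<35)&(S>150)&(V>100);Y[:170]=0;Y[:,:200]=0;Y[:,380:]=0;Y[330:]=0;cc(Y,73,f+' yel')
E
```

```text
clock: 30.3
tool_pos: [578.8, -125.4, 39.5]
eef_rot: [0.999, -0.043, -0.011, -0.0]
contact_force: [-37.2, -1.3, 27.6]
opening: 0.008
finger_force: 18.8
clock: 30.8
tool_pos: [484.8, -115.4, 57.4]
eef_rot: [0.999, -0.044, -0.002, -0.001]
contact_force: [-0.2, -1.1, 0.1]
opening: 0.005
finger_force: 0.0
clock: 31.3
tool_pos: [441.7, -114.2, 247.2]
eef_rot: [0.999, -0.043, 0.007, 0.003]
contact_force: [0.3, -1.2, 0.1]
opening: 0.006
finger_force: 0.0
yellow [225  64 102  14 292] [276.  69.] top row-> [ 590. -125.]
yellow [246  76  60   4  87] [274.  78.] top row-> [ 578. -122.]
s0.png blue [180 181  32  26 238] [196. 196.] top row-> [444. 417.]
s0.png blue [255 194  23  36 109] [269. 210.] top row-> [610. 243.]
s0.png yel [325 178  29  26 558] [340. 191.] top row-> [836. 191.]
s0.png yel [320 264  24  45 332] [331. 287.] top row-> [616. -86.]
s0.png yel [356 282  24  12  66] [367. 288.] top row-> [ 662. -184.]
s9.png blue [180 181  32  26 234] [196. 196.] top row-> [444. 417.]
s9.png yel [325 178  29  26 583] [339. 191.] top row-> [835. 192.]
s9.png yel [320 264  22  45 328] [331. 287.] top row-> [616. -85.]
s9.png yel [356 282  24  12  66] [367. 288.] top row-> [ 662. -184.]
```

```bash
python3 - <<'E'
from h import *
for f in('s0.png','s9.png','d0.png','d9.png'):
    d=load(f); hsv=cv2.cvtColor(d['im'],cv2.COLOR_RGB2HSV);H,S,V=[hsv[:,:,i].astype(int) for i in range(3)]
    B=(H>100)&(H<118)&(S>170)&(V>80); B[:150]=0;B[260:]=0;B[:,:215]=0;B[:,300:]=0
    _,l,st,ce=cv2.connectedComponentsWithStats(B.astype('uint8'))
    print(f,[(s.tolist(),c.round().tolist()) for s,c in zip(st[1:],ce[1:]) if s[4]>15])
print(arm.sense()['contact_force'])
E
```

```text
s0.png [([255, 194, 23, 36, 254], [267.0, 213.0]), ([289, 206, 11, 7, 22], [294.0, 209.0])]
s9.png [([289, 206, 11, 7, 22], [294.0, 209.0])]
d0.png []
d9.png []
[-0.746811   -0.41117082 -0.6882747 ]
```

The arm hides the blue panel in that view, so I'll check it from above again before handing in.

```bash
python3 -m pendant '[0,-4.5,0,0, 0,-9,0,0, 0,-13.5,0,0, 0,-18,0,0, 0,-22.5,0,0]'; python3 -m pendant '[0,-3,0,0, 0,-6,0,0, 0,-6,0,0, 0,-6,0,0]'; python3 - <<'E'
from h import *
snap('wrist','w10.png'); d=load('w10.png'); hsv=cv2.cvtColor(d['im'],cv2.COLOR_RGB2HSV);H,S,V=[hsv[:,:,i].astype(int) for i in range(3)]
B=(H>104)&(H<125)&(S>140)&(V>60);B[300:]=0
n,l,st,ce=cv2.connectedComponentsWithStats(B.astype('uint8'))
for s,c in zip(st[1:],ce[1:]):
    if s[4]>100: print(s,c.round(),ray(d,*c,73).round())
snap('scene','s10.png'); d=load('s10.png');hsv=cv2.cvtColor(d['im'],cv2.COLOR_RGB2HSV);H,S,V=[hsv[:,:,i].astype(int) for i in range(3)]
Y=(H>18)&(H<35)&(S>150)&(V>100);Y[:170]=0;Y[:,:200]=0;Y[:,380:]=0;Y[330:]=0
_,l,st,ce=cv2.connectedComponentsWithStats(Y.astype('uint8'));print(st[1:][st[1:,4]>60])
print(arm.sense()['clock'])
E
```

```text
clock: 31.95
tool_pos: [456.1, 113.8, 237.0]
eef_rot: [0.999, -0.044, -0.002, -0.0]
contact_force: [-0.3, -1.0, 0.3]
opening: 0.003
finger_force: 0.0
clock: 32.35
tool_pos: [461.5, 171.7, 237.2]
eef_rot: [0.999, -0.043, -0.002, 0.0]
contact_force: [0.0, -0.5, 0.2]
opening: 0.004
finger_force: 0.0
[184  78 101  31 924] [236.  92.] [580. 207.  73.]
[[325 178  29  26 584]
 [319 264  23  45 331]
 [356 282  24  12  66]]
32.45
```

Both trays are home: the blue panel is at x≈580 and the yellow panel is where it was at the start. Handing in.

```bash
python3 -m pendant '[0,0,0,0, 0,0,0,0, 0,0,0,0]' >/dev/null; python3 -c "
from cell import arm
print(arm.job_done())"
```

```text
the job is handed in; nothing more can be done
None
```

I moved the gauge into the blue tray, lying flat and screen up, pushed both trays home, set the sanding block aside flat on the table, and handed the job in at about 33 s; the hand-in call returned no verdict.

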